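# Find the heavy side of a screw feeder's vibrator wheel and hold it down

### The arm

A 6-joint arm with a two-finger parallel gripper is mounted at the origin on the work surface. World frame = base frame: x ahead of the robot, y to its left, z up, the work surface at z = 0. Lengths are in m, angles in degrees, forces in N, time in s.
With the tool pointing down it reaches from about 0.325 to 0.9 m from the base axis. Payload 3.5 kg.
Tool frame: the origin (TCP) lies at the very end of the fingers, on their centre line; the grasp point (between the pads) lies 19 mm behind it; z points along the fingers, y is the line along which they close (so a half turn about z gives the same grasp; the last joint's range is limited). The gripper opens to 85 mm and grips with 20 to 120 N. Pads are 22 mm wide; open, the fingers measure 114 mm over their backs; the gripper's body (76 mm by 85 mm) begins 54 mm behind the grasp point. The pads swing forward as they close: fully open they stand 13 mm farther back than shut.
Start: joints at [-69.924, 15.837, -1.513, 72.651, 0, 84.076], TCP at [0.274, -0.562, 0.231] pointing down, gripper open.
Joint ranges: [-178.77, 178.77], [-48.84, 107.48], [-61.69, 71.31], [-111.58, 123.2], [-90, 87.43], [-180, 180]. Speed limits (degrees/s): [147.25, 147.25, 180, 180, 180, 180].

### API

Orientations are given as [roll, pitch, yaw] about the fixed x, y, z axes, in that order (R = Rz(yaw) Ry(pitch) Rx(roll)).
In Python, from workcell import arm gives the robot as it stands.
- The arm moves only by the tool step_arm, never from a script. Its argument "steps" is a list of rows, each a list of 4 numbers: the shift along the tool's x, y, z in cm, then the turn about the tool's z in rad. A call has 1 to 20 rows; each row is the pose to reach, as a shift and turn from the pose commanded when the call began, along the tool's axes at that moment; what a row does not reach only later rows make up. A row lasts 1/12 s, in which the tool goes at most 41.7 mm and 7.16 degrees, less where a joint would pass 70% of its speed; a pose out of reach is approached as far as the arm can. A call with a gripper value outside its range is refused whole. "hand" is the opening, from 0 (shut) to 1 (fully open), set as the call begins (left out, the last holds). The fingers move at their own pace and stop on an object; "force" is the grip in N (left out, the last holds). Time passes only in rows, so rows that repeat a pose let the fingers close. It gives the time, the measured TCP pose, the force, the opening and the grip force at its end, in the units of the state.
- arm.get_state(): the state, without advancing time (a new reading comes with each control period).
- arm.get_image(name): name is "scene" or "side" or "wrist"; returns a dict with "pixels" (480x640x3 uint8, blue, green, red), "depth" (480x640 float32, m along the optical axis (not along the pixel's ray), 0 where there is no reading), "mtx" (3x3 intrinsics, pixels), "distortion" ([k1, k2, p1, p2, k3] as OpenCV has them; the pictures are not rectified), "world_from_camera" (4x4, takes a point from camera to world coordinates); the wrist camera has in their place "tool_from_camera" (4x4, takes a point from camera to tool coordinates, whose origin is the TCP and whose axes are the flange's). Camera axes: x right, y down, z forward; pixel columns grow to the right and rows downward; lengths in m; the calibration is good to about 2 mm. A picture is of the moment at which its call begins: read the wrist's pose just before it.
- arm.sign_off(): hands the job in; it is judged then, once.
The state is a dict: "clock": time; "joint_positions": joint angles; "joint_vel": joint speeds; "joint_efforts": joint torques, N m; "ee_pos": TCP position; "eef_rot": TCP orientation; "force": force on the tool from outside, world axes, zero at the start; "wrist_torque": the same for the moment, N m; "finger_gap": opening from 0.0 (shut) to 1.0 (fully open); "grasp_force": force on a finger pad.
Only numpy, scipy, OpenCV 4.12 (cv2) and the standard library are available. Lean on these libraries where they do the work, as an engineer would, in place of code of your own. Each camera call takes 0.05 s, during which the arm holds its last target. There are 200 camera calls.

### The job

The dark wheel on the bearing stand is the vibrator wheel of our screw feeder: a weight is hidden inside it, off centre, and its coloured marks say nothing about where. Turn the wheel by hand to find its heavy side by feel, mind that the stiff bearing lets it stop well short of the bottom on either side, then turn the heavy side straight down and finish while still holding the wheel still between the fingers like that, so that I can fit the grub screw at the top. Leave the bin, bottle, tape and screwdriver where they are.

Things in the scene. Friction and masses are not known exactly. Their poses are not given: they have to be found in the camera images.
- stand: bearing stand, fixed to the bench: aluminium base 150 x 140 x 12 mm (x, y, z), two grey posts 14 mm (x) by 34 mm (y), centred 47 mm either side of the middle along its x, tops 121 mm above the bench. Origin at the centre of the underside, z up; its x runs level, along the wheel's axle. Place and yaw vary
- axle (a point): point on the axle at the wheel's centre, 105 mm above the stand's origin. The greased bearing drags: 0.045 N m, plus 0.04 N m per rad/s of speed. Let go with the heavy side well out to a side, the wheel sinks slowly (up to 3 s) and stops with the heavy side still 20 to 31 degrees short of straight down, on the side it came from; equally far short on either side
- wheel: dark steel wheel, 130 mm diameter, 18 mm thick, flat faces, turns endlessly either way; hub 40 mm diameter, 50 mm long. Origin at its centre on the axle, its x along the stand's x. Hidden weight, 210 to 330 g, 42 mm from the axle, in a direction that differs each time. At the start it may still be sinking for 3 s, or rest with the heavy side within 20 to 31 degrees of the top
- wheel_mark (a point): yellow mark on the wheel's rim, 65 mm from the axle, at the wheel's own +z; the other marks are red at +y, white at -z, blue at -y. They only show how the wheel stands, not where it is heavy. The rim's top, 170 mm above the bench, is clear to be pinched across its flat faces from above
- screw_bin: yellow open bin with screws, 100 x 75 x 45 mm, loose, leave alone; origin under its centre
- cleaner: blue cleaner bottle, 54 mm diameter, 150 mm tall, loose, leave alone; origin under its centre
- tape_roll: red tape roll lying flat, 96 mm diameter, 20 mm high, loose, leave alone; origin under its centre
- screwdriver: small blue screwdriver lying on the mat, loose, leave alone; origin under it, its x along it to the tip
There are look-alikes about, which are no part of the job. Several things have the shape of the stand; the one meant has the colours described above.

How it is judged:
By the outcome, as a careful person would: the job done as asked, in the order asked, and still so for the second after the job is handed in, while the arm keeps its last pose, push and grip.
It also fails if it takes over 72 s, if anything falls off the work surface, if the arm or the gripper's body presses on something with over 40 N, if the wrist force passes 120 N, or if a joint passes its speed limit or range.

## Working session

There is one attempt and no reset: what is moved stays moved. The work goes in short steps, Python scripts to look and compute and a tool call to move; the robot and the scene stay as the last step left them, time stands still between calls to the robot, and variables do not carry over. Pictures are saved under pics/ and viewed, at most 10 in all, crops included, and the job is handed in when it is done.

Besides the shell and the picture viewer there is one more tool, called after "Emit:" as name(argument=value, ...) on one line, values as JSON. step_arm: Moves the arm, as the interface text tells. Its arguments: {"type":"object","properties":{"steps":{"type":"array"},"hand":{"type":"number"},"force":{"type":"number"}},"required":["steps"]}

```bash
mkdir -p pics; ls; python3 - <<'E'
from workcell import arm
import cv2, pickle
s=arm.get_state();print(s)
ims={}
for n in("scene","side"):
    ims[n]=arm.get_image(n)
    print(n,ims[n]["mtx"].tolist(),ims[n]["distortion"],ims[n]["world_from_camera"].tolist())
pickle.dump(ims,open("i0.pkl","wb"))
import numpy as np
cv2.imwrite("pics/a.png",ims["scene"]["pixels"]);cv2.imwrite("pics/b.png",ims["side"]["pixels"])
E
```

```text
pics
{'clock': 0.0, 'joint_positions': array([-6.99225868e+01,  1.58777624e+01, -1.59761711e+00,  7.26513450e+01,
       -1.06554984e-03,  8.40766346e+01]), 'joint_vel': array([ 0.03529446, -0.01560111, -0.02972725, -0.01370935,  0.10498242,
       -0.08815775]), 'joint_efforts': array([ 1.46908187e-03, -4.45506728e+01,  2.95202833e+01,  1.65204325e-02,
        4.84854525e-05,  1.43764339e-05]), 'ee_pos': array([ 0.27371631, -0.56100728,  0.23016693]), 'eef_rot': array([-1.79873842e+02, -1.20178740e-02,  2.60007665e+01]), 'force': array([ 0.95441452,  0.27834001, -0.25035851]), 'wrist_torque': array([-0.03909694,  0.00249963,  0.02113977]), 'grasp_force': 0.0, 'finger_gap': 0.9966237926274356}
scene [[625.116074059683, 0.0, 308.2494402954121], [0.0, 625.116074059683, 239.23494337667256], [0.0, 0.0, 1.0]] [-0.08397365  0.          0.          0.          0.        ] [[-0.46469862785475025, 0.5823309259889361, -0.6670426357488558, 1.4458089051081038], [0.8853219831142832, 0.2918369372399641, -0.3619892101665325, 0.4448955870139375], [-0.016129832128861512, -0.7587633983655678, -0.6511665945180459, 0.9231076238588295], [0.0, 0.0, 0.0, 1.0]]
side [[577.5130171770298, 0.0, 320.3785573885959], [0.0, 577.5130171770298, 244.99169503642855], [0.0, 0.0, 1.0]] [0.02460392 0.         0.         0.         0.        ] [[-0.9636879383664639, -0.18661393855486627, 0.1909994643553617, 0.3339170683545336], [-0.2668318120443442, 0.6453461632150178, -0.7157716910473528, 0.9711900946036871], [0.010312202874567234, -0.7407452784599414, -0.6717068489387149, 1.0486799002051517], [0.0, 0.0, 0.0, 1.0]]
```

View pics/a.png

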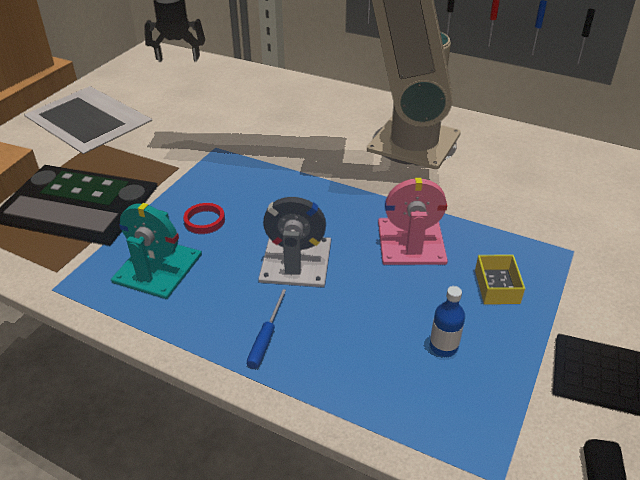

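View pics/b.png

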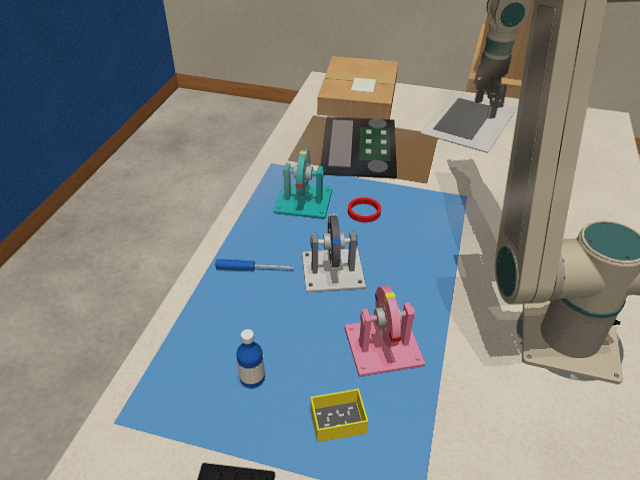

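The scene picture shows the grey stand in the middle with the dark wheel's centre near (294,224). Its marks are blue (314,208), yellow (316,241), red (280,241) and white (271,211). In the side picture its base is near (334,270). The pink and green stands are look-alikes.

```bash
cat > h.py <<'E'
import cv2, numpy as np
def rays(im,uv):
    p=cv2.undistortPoints(np.float64(uv).reshape(-1,1,2),im["mtx"],im["distortion"])[:,0]
    T=im["world_from_camera"];return T[:3,3],np.c_[p,np.ones(len(p))]@T[:3,:3].T
def onplane(im,uv,n,p0):
    o,d=rays(im,uv);t=((p0-o)@n)/(d@n);return o+d*t[:,None]
def depthpts(im,uv):
    o,d=rays(im,uv);uv=np.int32(uv);return o+d*im["depth"][uv[:,1],uv[:,0]][:,None]
def grid(u0,v0,u1,v1):
    v,u=np.mgrid[v0:v1,u0:u1];return np.c_[u.ravel(),v.ravel()]
def marks(im,box,n,p0,C,ydir):
    "angle of each colour mark about the axle: 0=up, + towards ydir; and radius"
    hsv=cv2.cvtColor(im["pixels"],cv2.COLOR_BGR2HSV);uv=grid(*box)
    W=onplane(im,uv,n,p0)-C;a=np.c_[W@ydir,W[:,2]];r=np.hypot(*a.T)
    h,s,v=[hsv[uv[:,1],uv[:,0],i].astype(int) for i in range(3)]
    ring=(r>.048)&(r<.066);out={}
    for k,m in dict(yellow=(h>18)&(h<35)&(s>120)&(v>90),red=((h<8)|(h>172))&(s>120)&(v>70),
        blue=(h>105)&(h<130)&(s>130)&(v>60),white=(s<50)&(v>140)).items():
        m=m&ring
        if m.sum()>3:
            c=a[m].mean(0);out[k]=(int(m.sum()),round(float(np.degrees(np.arctan2(c[0],c[1]))),1),round(float(np.hypot(*c)),4))
    return out
E
python3 - <<'E'
import pickle;from h import *
ims=pickle.load(open("i0.pkl","rb"))
for n,box in(("scene",(250,185,340,295)),("side",(295,205,372,298))):
    im=ims[n];uv=grid(*box);hsv=cv2.cvtColor(im["pixels"],cv2.COLOR_BGR2HSV)[uv[:,1],uv[:,0]]
    P=depthpts(im,uv)
    m=(abs(P[:,2]-.012)<.006)&(hsv[:,1]<60)&(hsv[:,2]>100)
    W=onplane(im,uv[m],np.array([0,0,1.]),np.array([0,0,.012]))
    print(n,"base",m.sum(),cv2.minAreaRect(np.float32(W[:,:2]*1000)))
    m=(abs(P[:,2]-.121)<.004)&(hsv[:,1]<60)
    T=np.float32(P[m]);
    _,l,c=cv2.kmeans(T[:,:2],2,None,(3,100,1e-6),5,cv2.KMEANS_PP_CENTERS)
    print("posts",m.sum(),c,c.mean(0),np.linalg.norm(c[0]-c[1]),np.degrees(np.arctan2(*(c[1]-c[0])[::-1])))
    t=P[(P[:,2]>.150)&(P[:,2]<.18)];print("wheel top",len(t),t[:,2].max(),cv2.minAreaRect(np.float32(t[:,:2]*1000)))
E
```

```text
scene base 1805 ((596.2904052734375, -50.62791442871094), (186.43919372558594, 138.95819091796875), 20.833444595336914)
posts 312 [[ 0.5720488  -0.02001693]
 [ 0.6060653  -0.05529111]] [ 0.589057   -0.03765402] 0.049003966 -46.03985
wheel top 486 0.17208191307901255 ((578.540771484375, -56.71257400512695), (24.020423889160156, 94.7734146118164), 20.31564712524414)
side base 1781 ((574.3970947265625, -54.19721984863281), (149.2479248046875, 147.3846435546875), 20.96043586730957)
posts 200 [[ 0.53743154 -0.06820703]
 [ 0.59493977 -0.03615575]] [ 0.56618565 -0.05218139] 0.06583677 29.132399
wheel top 220 0.17391407798453717 ((574.2211303710938, -55.38038635253906), (19.20208168029785, 97.25712585449219), 21.20869255065918)
```

```bash
python3 - <<'E'
import pickle;from h import *
ims=pickle.load(open("i0.pkl","rb"))
y=np.radians(20.9);ex=np.array([np.cos(y),np.sin(y),0]);ey=np.array([-ex[1],ex[0],0]);C=np.array([.575,-.055,.105])
for n,box in(("scene",(250,185,340,295)),("side",(295,205,372,298))):
    im=ims[n];uv=grid(*box);P=depthpts(im,uv)
    L=np.c_[(P-C)@ex,(P-C)@ey]
    m=(abs(P[:,2]-.121)<.003)
    for s in(1,-1):
        k=m&(abs(s*L[:,0]-.047)<.02)&(abs(L[:,1])<.025)
        if k.sum(): print(n,s,k.sum(),np.percentile(L[k],[3,50,97],axis=0).round(4).tolist())
    k=(P[:,2]>.168)&(P[:,2]<.175)&(abs(L[:,0])<.02);print("top",k.sum(),np.percentile(L[k],[3,50,97],axis=0).round(4).tolist())
    s=1 if n=="scene" else 1
    for s in(1,-1): print(s,marks(im,box,ex,C+s*ex*.009,C+s*ex*.009,ey))
E
```

```text
scene 1 85 [[0.0277, -0.0185], [0.0493, -0.0027], [0.0589, 0.012]]
top 63 [[-0.0051, -0.0185], [0.0045, -0.005], [0.0111, 0.0126]]
1 {'yellow': (29, 135.2, 0.0544), 'red': (34, -135.1, 0.0574), 'blue': (70, 56.1, 0.0522), 'white': (28, 146.1, 0.0622)}
-1 {'yellow': (27, 147.5, 0.0599), 'red': (5, -140.2, 0.0646), 'blue': (116, 51.4, 0.0516), 'white': (10, -57.8, 0.0641)}
side 1 49 [[0.0404, -0.0166], [0.0466, -0.0001], [0.0528, 0.0125]]
side -1 50 [[-0.0557, -0.0176], [-0.0485, -0.0003], [-0.042, 0.0153]]
top 50 [[-0.0091, -0.0191], [-0.0006, -0.0004], [0.008, 0.018]]
1 {'yellow': (6, 132.3, 0.0556), 'blue': (6, 45.2, 0.0599)}
-1 {'blue': (5, 41.8, 0.0129)}
```

Emit:
step_arm(steps=[[2.5, -1.6, -0.05, -0.074], [5, -3.2, -0.1, -0.148], [7.4, -4.8, -0.15, -0.222], [9.9, -6.4, -0.2, -0.296], [12.3, -8.1, -0.3, -0.37], [14.8, -9.7, -0.3, -0.445], [17.3, -11.3, -0.4, -0.519], [19.7, -12.9, -0.4, -0.593], [22.2, -14.5, -0.5, -0.667], [24.7, -16.1, -0.5, -0.741], [27.1, -17.7, -0.6, -0.815], [29.6, -19.3, -0.6, -0.889], [32, -20.9, -0.7, -0.963], [34.5, -22.5, -0.7, -1.037], [37, -24.2, -0.8, -1.112], [39.4, -25.8, -0.8, -1.186], [41.9, -27.4, -0.9, -1.26], [44.4, -29, -0.9, -1.334], [46.8, -30.6, -1, -1.408], [49.3, -32.2, -1, -1.482]], hand=0.6)

```text
clock: 1.77
ee_pos: [0.5761, -0.0548, 0.2409]
eef_rot: [-180.0, -0.0, 111.1]
force: [0.6, -0.4, 1.0]
finger_gap: 0.601
grasp_force: 0.0
```

```bash
cat >> h.py <<'E'
yw=np.radians(20.9);ex=np.array([np.cos(yw),np.sin(yw),0]);ey=np.array([-ex[1],ex[0],0]);C=np.array([.5757,-.0565,.105])
def look(name=None):
    from workcell import arm
    s=arm.get_state();im=arm.get_image("scene")
    p=s["ee_pos"]-C
    print("t",round(s["clock"],2),"L",(np.array([p@ex,p@ey,s["ee_pos"][2]])*1000).round(1),"rot",s["eef_rot"].round(1),"F",(s["force"]@np.c_[ex,ey,[0,0,1]]).round(2),"gap",round(s["finger_gap"],3),"grip",round(s["grasp_force"],1))
    print(marks(im,(240,170,350,300),ex,C+ex*.009,C+ex*.009,ey))
    if name: cv2.imwrite(name,cv2.resize(im["pixels"][160:310,230:370],None,fx=4,fy=4))
    return im
E
python3 - <<'E'
from h import *
from workcell import arm
look("pics/c.png")
im=arm.get_image("wrist");cv2.imwrite("pics/w.png",im["pixels"])
E
```

```text
t 1.77 L [  1.    1.5 240.9] rot [-180.    -0.   111.1] F [ 0.47 -0.57  1.03] gap 0.601 grip 0.0
{'yellow': (14, -148.7, 0.0594), 'red': (42, -66.4, 0.0571), 'blue': (49, 111.6, 0.0566), 'white': (24, 120.1, 0.0383)}
```

View pics/c.png

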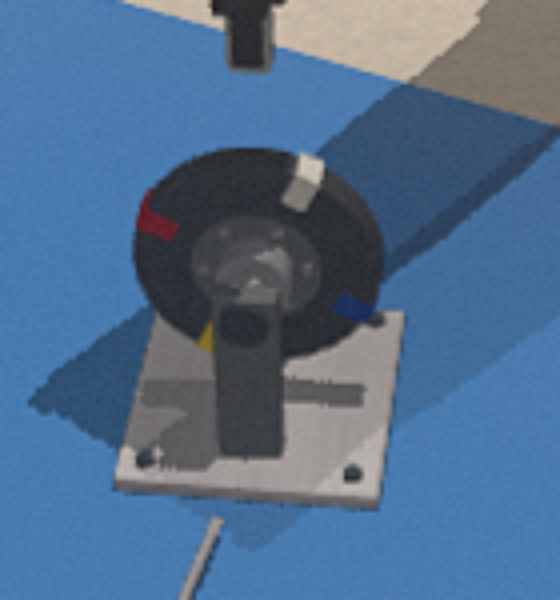

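View pics/w.png

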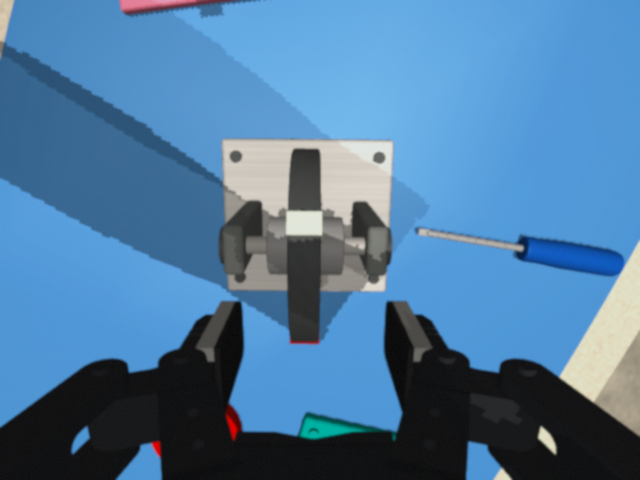

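The scene crop shows the wheel has turned clockwise as seen from +x since the start, so it is still sinking: red (155,218), white (303,182), blue (352,308), and yellow half hidden behind the post. The wrist view shows the rim at column 305 and the finger gap centred near 314.

```bash
sed -i 's/ring=(r>.048)&(r<.066)/ring=(r>.052)\&(r<.064)\&(abs(np.degrees(np.arctan2(*a.T)))<125)/; s/white=(s<50)&(v>140)/white=(s<70)\&(v>115)/; s/C=np.array(\[.5757.*/C=np.array([.5757,-.0565,.105])/' h.py
sed -i 's/^    print(marks(.*/    M=marks(im,(240,170,350,300),ex,C+ex*.009,C+ex*.009,ey);print(M)\n    off=dict(yellow=0,red=90,white=180,blue=270);print("yellow angle",{k:round((M[k][1]-off[k]+180)%360-180,1) for k in M})/' h.py
python3 - <<'E'
from h import *
from workcell import arm
from scipy.spatial.transform import Rotation as R
look()
s=arm.get_state();im=arm.get_image("wrist")
T=np.eye(4);T[:3,:3]=R.from_euler("xyz",s["eef_rot"],degrees=True).as_matrix();T[:3,3]=s["ee_pos"]
im["world_from_camera"]=T@im["tool_from_camera"]
# white mark on rim & wheel dark band edges near row 222
W=onplane(im,[[286,215],[322,215],[290,190],[321,190]],np.array([0,0,1.]),np.array([0,0,.166]))
print(np.c_[(W-C)@ex,(W-C)@ey].round(4))
W=onplane(im,[[223,139],[392,139],[228,290],[387,290]],np.array([0,0,1.]),np.array([0,0,.012]))
print(np.c_[(W-C)@ex,(W-C)@ey].round(4))
E
```

```text
t 1.87 L [  2.8   2.7 240.7] rot [ 1.800e+02 -1.000e-01  1.112e+02] F [-0.92  1.38  0.02] gap 0.598 grip 0.0
{'red': (29, -66.2, 0.0577), 'blue': (32, 114.4, 0.0583), 'white': (28, 25.4, 0.0555)}
yellow angle {'red': -156.2, 'blue': -155.6, 'white': -154.6}
[[-0.014   0.026 ]
 [ 0.0049  0.0261]
 [-0.0117  0.0391]
 [ 0.0043  0.0392]]
[[-0.0776  0.0628]
 [ 0.0677  0.0632]
 [-0.0799 -0.0755]
 [ 0.07   -0.0749]]
```

Emit:
step_arm(steps=[[0, 0, 1, 0], [0, 0, 2, 0], [0, 0, 3, 0], [0, 0, 3, 0], [0, 0, 3, 0], [0, 0, 3, 0], [0, 0, 3, 0], [0, 0, 3, 0], [0, 0, 3, 0], [0, 0, 3, 0], [0, 0, 3, 0], [0, 0, 3, 0], [0, 0, 3, 0], [0, 0, 3, 0], [0, 0, 3, 0], [0, 0, 3, 0], [0, 0, 3, 0], [0, 0, 3, 0]])

```text
clock: 3.47
ee_pos: [0.5759, -0.0562, 0.2113]
eef_rot: [-180.0, -0.0, 110.9]
force: [-0.8, 0.5, -0.7]
finger_gap: 0.602
grasp_force: 0.0
```

```bash
python3 -c "
from h import *
look();look()"
```

```text
t 3.47 L [3.000e-01 2.000e-01 2.113e+02] rot [-180.    -0.   110.9] F [-0.56  0.75 -0.67] gap 0.602 grip 0.0
{'red': (29, -66.2, 0.0577), 'blue': (30, 114.3, 0.0581), 'white': (26, 25.9, 0.055)}
yellow angle {'red': -156.2, 'blue': -155.7, 'white': -154.1}
t 3.52 L [3.000e-01 2.000e-01 2.113e+02] rot [-180.    -0.   110.9] F [-0.84 -0.45 -0.81] gap 0.601 grip 0.0
{'red': (27, -65.8, 0.0579), 'blue': (29, 114.9, 0.0581), 'white': (28, 25.4, 0.0555)}
yellow angle {'red': -155.8, 'blue': -155.1, 'white': -154.6}
```

```bash
python3 - <<'E'
from h import *
from workcell import arm
from scipy.spatial.transform import Rotation as R
s=arm.get_state();im=arm.get_image("wrist");cv2.imwrite("pics/w2.png",im["pixels"])
T=np.eye(4);T[:3,:3]=R.from_euler("xyz",s["eef_rot"],degrees=True).as_matrix();T[:3,3]=s["ee_pos"]
im["world_from_camera"]=T@im["tool_from_camera"]
print("cam in tool",im["tool_from_camera"].round(4).tolist())
uv=grid(150,60,470,479);P=depthpts(im,uv);L=np.c_[(P-C)@ex,(P-C)@ey,P[:,2]]
hsv=cv2.cvtColor(im["pixels"],cv2.COLOR_BGR2HSV)[uv[:,1],uv[:,0]]
k=(abs(L[:,2]-.168)<.006)&(abs(L[:,0])<.02);print("rim",k.sum(),np.percentile(L[k],[2,50,98],axis=0).round(4).tolist())
for q in(1,-1):
    k=(abs(L[:,2]-.121)<.003)&(abs(L[:,0]-q*.047)<.015)&(abs(L[:,1])<.03);print("post",k.sum(),np.percentile(L[k],[2,50,98],axis=0).round(4).tolist())
k=(abs(L[:,2]-.012)<.005)&(hsv[:,1]<60)&(hsv[:,2]>90);print("base",k.sum(),cv2.minAreaRect(np.float32(L[k,:2]*1000)))
E
```

```text
cam in tool [[0.0003, -0.9642, -0.2652, 0.0662], [1.0, 0.0002, 0.0005, -0.0007], [-0.0004, -0.2652, 0.9642, -0.1425], [0.0, 0.0, 0.0, 1.0]]
rim 4701 [[-0.0094, -0.0318, 0.1624], [-0.001, 0.0021, 0.1675], [0.0078, 0.0282, 0.1703]]
post 1270 [[0.0396, -0.0187, 0.1183], [0.0458, -0.0026, 0.1205], [0.053, 0.0124, 0.122]]
post 1262 [[-0.0547, -0.0188, 0.1183], [-0.0476, -0.0027, 0.1204], [-0.0413, 0.0123, 0.1219]]
base 15214 ((27.402549743652344, -3.5987167358398438), (205.85903930664062, 138.71925354003906), 0.02866792120039463)
```

View pics/w2.png

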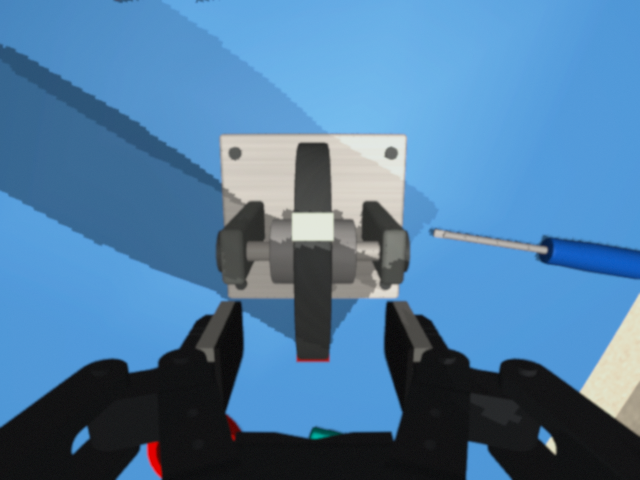

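The wrist view now shows the rim centred in the finger gap: rim column 312, gap centre 314. The wheel is at rest after its first sink, with yellow at −155.5°, approached from the +y side. I'll pinch the rim and turn the heavy side across to the other side.

Emit:
step_arm(steps=[[-1.2, -0.1, 0.5, 0], [-2.4, -0.1, 1.5, 0], [-2.4, -0.1, 3.5, 0], [-2.4, -0.1, 5.5, 0], [-2.4, -0.1, 7, 0], [-2.4, -0.1, 7.6, 0], [-2.4, -0.1, 7.6, 0], [-2.4, -0.1, 7.6, 0]])

```text
clock: 4.28
ee_pos: [0.5835, -0.0796, 0.1349]
eef_rot: [-180.0, -0.0, 110.9]
force: [0.0, -0.7, 0.2]
finger_gap: 0.601
grasp_force: 0.0
```

Emit:
step_arm(steps=[[0, 0, 0, 0], [0, 0, 0, 0], [0, 0, 0, 0], [0, 0, 0, 0], [0, 0, 0, 0], [0, 0, 0, 0]], hand=0.0, force=25)

```text
clock: 4.78
ee_pos: [0.5843, -0.0794, 0.1367]
eef_rot: [179.9, 0.1, 110.9]
force: [-1.4, -0.7, 6.1]
finger_gap: 0.204
grasp_force: 29.7
```

```bash
sed -i 's/C=np.array(\[.5757.*/C=np.array([.5755,-.0579,.105])/' h.py; python3 -c "
from h import *
look()
for a in range(-25,26,5): print(a,(5.4*np.array([np.sin(np.radians(a))+np.sin(np.radians(25)),np.cos(np.radians(25))-np.cos(np.radians(a))])).round(2))"
```

```text
t 4.78 L [  0.6 -23.2 136.7] rot [1.799e+02 1.000e-01 1.109e+02] F [-1.57 -0.12  6.06] gap 0.204 grip 29.7
{'red': (30, -66.3, 0.0579), 'blue': (28, 116.7, 0.0578), 'white': (27, 27.0, 0.0553)}
yellow angle {'red': -156.3, 'blue': -153.3, 'white': -153.0}
-25 [0. 0.]
-20 [ 0.44 -0.18]
-15 [ 0.88 -0.32]
-10 [ 1.34 -0.42]
-5 [ 1.81 -0.49]
0 [ 2.28 -0.51]
5 [ 2.75 -0.49]
10 [ 3.22 -0.42]
15 [ 3.68 -0.32]
20 [ 4.13 -0.18]
25 [4.56 0.  ]
```

Emit:
step_arm(steps=[[0.44, 0, -0.18, 0], [0.88, 0, -0.32, 0], [1.34, 0, -0.42, 0], [1.81, 0, -0.49, 0], [2.28, 0, -0.51, 0], [2.75, 0, -0.49, 0], [3.22, 0, -0.42, 0], [3.68, 0, -0.32, 0], [4.13, 0, -0.18, 0], [4.56, 0, 0, 0], [4.56, 0, 0, 0], [4.56, 0, 0, 0]])

```text
clock: 5.83
ee_pos: [0.5685, -0.0381, 0.1363]
eef_rot: [180.0, 0.3, 110.9]
force: [-0.1, -4.4, 2.3]
finger_gap: 0.207
grasp_force: 29.1
```

```bash
python3 -c "
from h import *
look()"
```

```text
t 5.83 L [  0.5  21.  136.3] rot [180.    0.3 110.9] F [-1.69 -4.08  2.29] gap 0.207 grip 29.1
{'yellow': (26, -114.2, 0.0579), 'red': (29, -25.7, 0.0579), 'white': (27, 68.6, 0.0571)}
yellow angle {'yellow': -114.2, 'red': -115.7, 'white': -111.4}
```

Emit:
step_arm(steps=[[0, 0, 0, 0], [0, 0, 0, 0], [0, 0, 0, 0], [-0.8, 0, -0.4, 0], [-2.2, 0, -0.5, 0], [-3.6, 0, -0.3, 0], [-4.6, 0, 0, 0], [-4.6, 0, 0, 0], [-4.6, 0, 0, 0]], hand=0.5)

```text
clock: 6.63
ee_pos: [0.5836, -0.0804, 0.1347]
eef_rot: [-180.0, -0.1, 110.8]
force: [0.3, 0.3, 0.2]
finger_gap: 0.497
grasp_force: 0.0
```

Emit:
step_arm(steps=[[0, 0, 0, 0], [0, 0, 0, 0], [0, 0, 0, 0], [0, 0, 0, 0], [0, 0, 0, 0], [0, 0, 0, 0]], hand=0.0, force=25)

```text
clock: 7.13
ee_pos: [0.584, -0.0789, 0.1352]
eef_rot: [180.0, -0.0, 110.9]
force: [2.9, 0.8, -2.6]
finger_gap: 0.212
grasp_force: 30.5
```

```bash
python3 -c "
from h import *
look()"
```

```text
t 7.13 L [  0.4 -22.6 135.2] rot [180.   -0.  110.9] F [ 3.01 -0.26 -2.59] gap 0.212 grip 30.5
{'yellow': (26, -114.2, 0.0579), 'white': (27, 68.6, 0.0571)}
yellow angle {'yellow': -114.2, 'white': -111.4}
```

Second stroke, going to about +40°.

Emit:
step_arm(steps=[[0.44, 0, -0.18, 0], [0.88, 0, -0.32, 0], [1.34, 0, -0.42, 0], [1.81, 0, -0.49, 0], [2.28, 0, -0.51, 0], [2.75, 0, -0.49, 0], [3.22, 0, -0.42, 0], [3.68, 0, -0.32, 0], [4.13, 0, -0.18, 0], [4.56, 0, 0, 0], [4.98, 0, 0.22, 0], [5.38, 0, 0.47, 0], [5.75, 0, 0.76, 0], [5.75, 0, 0.76, 0], [5.75, 0, 0.76, 0]])

```text
clock: 8.43
ee_pos: [0.5647, -0.0281, 0.1302]
eef_rot: [179.9, 0.4, 110.9]
force: [0.3, -4.5, 5.9]
finger_gap: 0.209
grasp_force: 31.1
```

```bash
python3 -c "
from h import *
look()"
```

```text
t 8.43 L [  0.5  31.7 130.2] rot [179.9   0.4 110.9] F [-1.28 -4.29  5.88] gap 0.209 grip 31.1
{'yellow': (28, -64.9, 0.0579), 'white': (24, 118.4, 0.0575)}
yellow angle {'yellow': -64.9, 'white': -61.6}
```

Emit:
step_arm(steps=[[0, 0, 0, 0], [0, 0, 0, 0], [0, 0, 0, 0], [0, 0, 0, 0], [0, 0, 0, 0], [0, 0, 0, 0], [0, 0, 0, 0], [0, 0, 0, 0], [0, 0, 0, 0], [0, 0, 0, 0], [0, 0, 0, 0], [0, 0, 0, 0]], hand=0.5)

```text
clock: 9.48
ee_pos: [0.5632, -0.0256, 0.1277]
eef_rot: [180.0, 0.0, 110.9]
force: [-0.1, -0.6, -0.4]
finger_gap: 0.496
grasp_force: 0.0
```

```bash
python3 -c "
from h import *
look()"
```

```text
t 9.48 L [  0.   34.5 127.7] rot [180.    0.  110.9] F [-0.28 -0.5  -0.4 ] gap 0.496 grip 0.0
{'yellow': (25, -110.5, 0.0579), 'red': (29, -21.8, 0.0579), 'white': (27, 70.3, 0.0574)}
yellow angle {'yellow': -110.5, 'red': -111.8, 'white': -109.7}
```

Emit:
step_arm(steps=[[-0.5, 0, -0.4, 0], [-1, 0, -0.7, 0], [-1.5, 0, -0.9, 0], [-1.5, 0, -0.9, 0], [-1.5, 0, -0.9, 0], [-1.5, 0, -0.9, 0], [-1.5, 0, -0.9, 0], [-1.5, 0, -0.9, 0], [-1.5, 0, -0.9, 0], [-1.5, 0, -0.9, 0], [-1.5, 0, -0.9, 0], [-1.5, 0, -0.9, 0], [-1.5, 0, -0.9, 0], [-1.5, 0, -0.9, 0], [-1.5, 0, -0.9, 0], [-1.5, 0, -0.9, 0], [-1.5, 0, -0.9, 0], [-1.5, 0, -0.9, 0], [-1.5, 0, -0.9, 0], [-1.5, 0, -0.9, 0]])

```text
clock: 11.2
ee_pos: [0.5685, -0.0397, 0.1367]
eef_rot: [180.0, -0.0, 110.9]
force: [-0.2, -0.1, -0.4]
finger_gap: 0.498
grasp_force: 0.0
```

```bash
python3 -c "
from h import *
look()"
```

```text
t 11.2 L [  0.   19.5 136.7] rot [180.   -0.  110.9] F [-0.19 -0.01 -0.43] gap 0.498 grip 0.0
{'yellow': (26, -113.2, 0.0579), 'red': (29, -24.4, 0.0578), 'white': (27, 69.5, 0.0567)}
yellow angle {'yellow': -113.2, 'red': -114.4, 'white': -110.5}
```

Emit:
step_arm(steps=[[0, 0, 0, 0], [0, 0, 0, 0], [0, 0, 0, 0], [0, 0, 0, 0], [0, 0, 0, 0], [0, 0, 0, 0], [0, 0, 0, 0], [0, 0, 0, 0], [0, 0, 0, 0], [0, 0, 0, 0], [0, 0, 0, 0], [0, 0, 0, 0]])

```text
clock: 12.25
ee_pos: [0.5686, -0.0397, 0.1367]
eef_rot: [180.0, 0.0, 110.9]
force: [-0.3, -0.3, 0.0]
finger_gap: 0.503
grasp_force: 0.0
```

```bash
python3 -c "
from h import *
import pickle
im=look('pics/d.png')
print('re-measure of rest 1 is yellow -155.3 mean')"
```

```text
t 12.25 L [  0.   19.5 136.7] rot [180.    0.  110.9] F [-0.42 -0.21  0.01] gap 0.503 grip 0.0
{'yellow': (26, -113.2, 0.0579), 'red': (31, -25.3, 0.0577), 'white': (29, 69.3, 0.0571)}
yellow angle {'yellow': -113.2, 'red': -115.3, 'white': -110.7}
re-measure of rest 1 is yellow -155.3 mean
```

View pics/d.png

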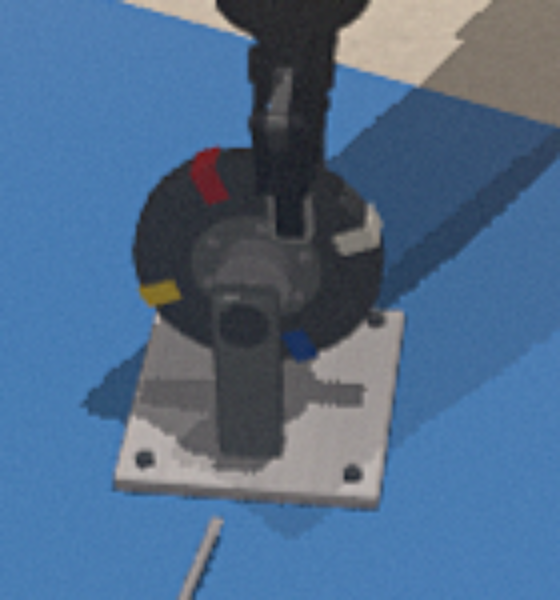

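The crop shows the wheel at its second rest: red (208,175), white (360,232), yellow (158,293), blue (300,345). Yellow is at −113°. Midway from the first rest (−155°) is −134°, a shortfall of about 21°, which lies within the 20–31° given. I'll pinch and turn back about 21°.

Emit:
step_arm(steps=[[0, 0, 0, 0], [0, 0, 0, 0], [0, 0, 0, 0], [0, 0, 0, 0], [0, 0, 0, 0], [0, 0, 0, 0]], hand=0.0, force=25)

```text
clock: 12.8
ee_pos: [0.569, -0.0395, 0.1369]
eef_rot: [179.9, 0.0, 110.9]
force: [2.8, 2.0, -0.3]
finger_gap: 0.206
grasp_force: 29.5
```

Emit:
step_arm(steps=[[-0.25, 0, -0.09, 0], [-0.5, 0, -0.16, 0], [-0.75, 0, -0.23, 0], [-1, 0, -0.28, 0], [-1.25, 0, -0.32, 0], [-1.5, 0, -0.34, 0], [-1.75, 0, -0.36, 0], [-1.95, 0, -0.36, 0], [-2.1, 0, -0.36, 0], [-2.1, 0, -0.36, 0], [-2.1, 0, -0.36, 0], [-2.1, 0, -0.36, 0]])

```text
clock: 13.8
ee_pos: [0.5756, -0.057, 0.1404]
eef_rot: [179.9, -0.3, 111.0]
force: [-0.1, 6.2, 2.0]
finger_gap: 0.21
grasp_force: 29.7
```

```bash
python3 -c "
from h import *
look()"
```

```text
t 13.8 L [  0.5   0.8 140.4] rot [179.9  -0.3 111. ] F [2.14 5.81 2.04] gap 0.21 grip 29.7
{'red': (27, -42.3, 0.0581), 'white': (27, 51.5, 0.0562)}
yellow angle {'red': -132.3, 'white': -128.5}
```

Emit:
step_arm(steps=[[-0.2, 0, 0, 0], [-0.4, 0, 0.03, 0], [-0.4, 0, 0.03, 0], [-0.4, 0, 0.03, 0], [-0.4, 0, 0.03, 0], [-0.4, 0, 0.03, 0]])

```text
clock: 14.35
ee_pos: [0.5771, -0.0607, 0.1403]
eef_rot: [179.9, -0.3, 111.0]
force: [0.1, 6.0, 2.7]
finger_gap: 0.209
grasp_force: 30.0
```

```bash
python3 -c "
from h import *
look();look()"
```

```text
t 14.35 L [  0.5  -3.2 140.3] rot [179.9  -0.3 111. ] F [2.23 5.57 2.71] gap 0.209 grip 30.0
{'red': (27, -45.8, 0.0581), 'white': (26, 48.0, 0.0563)}
yellow angle {'red': -135.8, 'white': -132.0}
t 14.4 L [  0.5  -3.2 140.3] rot [179.9  -0.3 111. ] F [2.27 5.45 1.99] gap 0.205 grip 30.0
{'red': (27, -45.8, 0.0581), 'white': (28, 47.9, 0.0562)}
yellow angle {'red': -135.8, 'white': -132.1}
```

Emit:
step_arm(steps=[[0, 0, 0, 0], [0, 0, 0, 0], [0, 0, 0, 0], [0, 0, 0, 0], [0, 0, 0, 0], [0, 0, 0, 0], [0, 0, 0, 0], [0, 0, 0, 0], [0, 0, 0, 0], [0, 0, 0, 0], [0, 0, 0, 0], [0, 0, 0, 0]])

```text
clock: 15.45
ee_pos: [0.5771, -0.0607, 0.1403]
eef_rot: [179.9, -0.3, 111.0]
force: [-1.0, 6.3, 2.9]
finger_gap: 0.205
grasp_force: 30.0
```

```bash
python3 -c "
from h import *
look('pics/e.png')"
```

```text
t 15.45 L [  0.5  -3.2 140.3] rot [179.9  -0.3 111. ] F [1.35 6.28 2.92] gap 0.205 grip 30.0
{'red': (28, -45.6, 0.058), 'white': (26, 48.0, 0.0563)}
yellow angle {'red': -135.6, 'white': -132.0}
```

View pics/e.png

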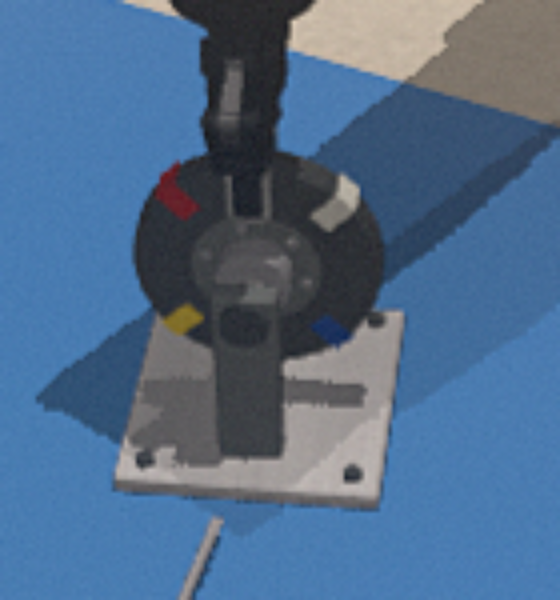

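The crop shows the wheel held at its top between the fingers, near (248,190), with red (178,193), white (338,203), yellow (183,319) and blue (332,330). It hasn't moved over the last second, so I'm handing it in.

```bash
python3 -c "
from workcell import arm
print(arm.sign_off())"
```

```text
the job is handed in; nothing more can be done
None
```

Job handed in at about 15.5 s: the heavy side is straight down, to about 1–2° by my camera measurement (midway between the two rests, about 21° short of the bottom on each side), the fingers are still holding the wheel at the top of its rim, and I did not touch the bin, bottle, tape or screwdriver.

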